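# Feed one furniture glide and slide it to its foot

## Robot

A 7-joint arm with a two-finger parallel gripper is mounted at the origin on the work surface. World frame = base frame: x ahead of the robot, y to its left, z up, the work surface at z = 0. Lengths are in m, angles in degrees, forces in N, time in s.
With the tool pointing down it reaches from about 0.4 to 0.9 m from the base axis. Payload 5.5 kg.
Tool frame: the origin (TCP) lies on the centre line of the jaws, within the pads' length; the fingertips stand 8 mm ahead of it and the grasp point (between the pads) lies 11 mm behind it (r.tip_reach is the distance from the TCP to the fingertips, in m); z points along the fingers, y is the direction in which the jaws open and shut (so a half turn about z gives the same grasp; the last joint's range is limited). The gripper opens to 85 mm and grips with 20 to 120 N. Pads are 22 mm wide; open, the fingers measure 114 mm over their backs; the gripper's body (76 mm by 85 mm) begins 54 mm behind the grasp point. The pads swing forward as they close: fully open they stand 13 mm farther back than shut.
Start: joints at [89.221, 28.699, -24.465, 88.831, 12.651, 65.22, -12.049], TCP at [0.178, -0.625, 0.211] pointing down, gripper open.
Joint ranges: [-164.97, 164.97], [-17.58, 116.51], [-87.97, 89.64], [11.32, 138.91], [-80.73, 260.73], [10.89, 115.49], [-147.41, 147.41]. Speed limits (degrees/s): [147.25, 147.25, 180, 180, 180, 180, 180].

## Interface

Orientations are given as [roll, pitch, yaw] about the fixed x, y, z axes, in that order (R = Rz(yaw) Ry(pitch) Rx(roll)).
In Python, from plant import r, vision gives the robot as it stands.
- The arm moves only by the tool play_rows, never from a script. Its argument "rows" is a list of rows, each an object with "travel": the shift along the tool's x, y, z in cm, a list of three; "yaw": the turn about the tool's z in degrees. A call has 1 to 10 rows; each row shifts and turns the pose as measured when the row begins, along the tool's axes as they then stand; what a row does not reach is not made up. A row lasts 1/10 s, in which the tool goes at most 50 mm and 8.59 degrees, less where a joint would pass 70% of its speed; a pose out of reach is approached as far as the arm can. A call with a gripper value outside its range is refused whole. "grip" is the opening, from 0 (shut) to 1 (fully open), set as the call begins (left out, the last holds). The fingers move at their own pace and stop on an object; "grip_force" is the grip in N (left out, the last holds). Time passes only in rows, so rows that do not move let the fingers close. It gives the time, the measured TCP pose, the force and the opening at its end, in the units of the state.
- r.get_obs(): the state, without advancing time (a new reading comes with each control period).
- vision.camera(name): name is "scene" or "top" or "wrist"; returns a dict with "color" (480x640x3 uint8, red, green, blue), "fx", "fy", "cx", "cy" (pixels), "R" (3x3) and "t" (3): a world point X has camera coordinates R X + t. Camera axes: x right, y down, z forward; pixel columns grow to the right and rows downward; lengths in m; the calibration is good to about 2 mm. The wrist camera is an equidistant fisheye: a pixel r from the principal point sees the ray r / f radians off the axis. A picture is of the moment at which its call begins. There is no depth.
- r.sign_off(): hands the job in, once; it reports no verdict.
The state is a dict: "time": time; "joint_pos": joint angles; "qvel": joint speeds; "joint_torque": joint torques, N m; "tool_pos": TCP position; "tool_rot": TCP orientation; "force": force on the tool from outside, world axes, zero at the start; "ft_torque": the same for the moment, N m; "gripper_width": finger opening in m.
Only numpy, scipy, OpenCV 4.12 (cv2) and the standard library are available. Lean on these libraries where they do the work, as an engineer would, in place of code of your own. Each camera call takes 0.05 s, during which the arm holds its last target.

## Task

On the upholsterer's bench, press the plunger of the glide feeder all the way down once, so that it ejects a single furniture glide (black disc), and let the plunger come back up. Then, without picking anything up, push the ejected glide sideways along the feeder's tray with the fingertips into the bay where the round turned wooden foot stands, until it lies flat and wholly inside that bay, beside the foot. Leave both feet, the other glides and the things around where they are.

Things in the scene. Friction and masses are not known exactly. Their poses are not given: they have to be found in the camera images.
- feeder: fixed bench feeder for glides. Origin on the table top under the magazine's centre; +x: the way a glide is ejected, +y left of that, z up. In mm: grey housing x -116 to -22, |y| to 30, 45 high; clear square magazine tube |x|, |y| to 20, 62 high; level aluminium apron x 20 to 95, |y| to 36, top 8 high; a bay on each side of the apron; a lip x 95 to 99, 16 high, in front of all three
- ejected (a point): point on the apron's top (8 mm above the table) at feeder x 49, y 0: centre of the glide after a slow full press (after a fast one further out in +x, at most against the front lip, x 79). It is then clear of the magazine by 13 mm. A blade inside, driven by the plunger at twice its travel, pushes out the lowest glide; once the plunger is up, the next one has dropped to the bottom
- plunger (a joint): the feeder's vertical plunger: 0 m up, 0.025 m fully pressed down (hard stop). Spring return; a slow press needs about 2 N at first and 5 N at the bottom, a little more if faster. It comes back up by itself in under 1 s
- plunger_top (a point): centre of the flat top of the plunger's round black head (42 mm diameter, 12 mm thick), on the plunger's axis at feeder x -70, y 0; 84 mm above the table when up, 59 mm when pressed
- magazine (a point): centre of the magazine's floor, 8 mm above the table, at feeder x 0, y 0
- bay_left (a point): point on the floor of the steel bay on the feeder's +y side, at feeder x 58, y 75, 6 mm above the table (2 mm below the apron): free floor between apron and foot. The bay: x 22 to 95, y 36 to 165, open to the apron at y 36, with lips 16 mm high, 4 mm thick on its other three sides. A loose wooden foot stands near its outer end, y about 137
- bay_right (a point): the same in the mirror-image bay on the feeder's -y side (y -36 to -165), at feeder x 58, y -75; the other foot stands near its outer end, y about -137
- glide0: lowest furniture glide at the start: black plastic disc, 32 mm diameter, 10 mm thick, about 12 g, lying flat. Origin at the centre of its underside, z up, at the bottom of the magazine's stack; the one that is ejected
- glide1: second furniture glide at the start: black plastic disc, 32 mm diameter, 10 mm thick, about 12 g, lying flat. Origin at the centre of its underside, z up; it must stay in the magazine
- glide2: third furniture glide at the start: black plastic disc, 32 mm diameter, 10 mm thick, about 12 g, lying flat. Origin at the centre of its underside, z up; it must stay in the magazine
- glide3: top furniture glide at the start: black plastic disc, 32 mm diameter, 10 mm thick, about 12 g, lying flat. Origin at the centre of its underside, z up; it must stay in the magazine
- round_foot: round turned wooden furniture foot, 44 mm widest diameter, 55 mm tall, 90 g, standing loose near the outer end of one of the bays (left or right differs). Origin at the centre of its underside
- square_foot: square wooden furniture foot, 40 mm wide with a slimmer base, 55 mm tall, 100 g, standing loose near the outer end of the other bay. Origin at the centre of its underside
- spray_can: closed can standing on the table to the left of the feeder, 56 mm diameter, 150 mm tall. Origin at the centre of its underside
- hammer: hammer lying on the table to the feeder's right, handle towards its own -x. Origin under its middle
- jar: lidded glass jar standing on the table to the left of the feeder, nearer the robot, 64 mm diameter, 75 mm tall. Origin at the centre of its underside
Not all that is in view belongs to the job. What is shaped like the square_foot but white is not meant.

How it is judged (in metres and radians):
On the way, in this order (a step that is already met when the one before it is completed fails the run):
1. the plunger is pressed all the way down (value of joint plunger above 0.022 m).
2. the plunger is back up and one glide lies out on the tray (value of joint plunger below 0.003 m and x of glide0 in the frame of feeder above 0.036 m), for 0.1 s.
3. the glide lies in the round foot's bay (((y of glide0 in the frame of feeder above 0.05 m and y of round_foot in the frame of feeder above 0 m) or (y of glide0 in the frame of feeder below -0.05 m and y of round_foot in the frame of feeder below 0 m)) and y of glide0 in the frame of feeder between -0.151 and 0.151 m and x of glide0 in the frame of feeder between 0.034 and 0.085 m and z of glide0 in the frame of feeder below 0.0085 m and angle between glide0's own z axis and vertical below 0.1 rad), for 0.2 s.
At the end, for the whole second after the job is handed in: The ejected glide lies flat and at rest wholly inside the bay of the round foot (its centre at least 14 mm past the bay's inner edge), the plunger is up (within 3 mm), the other three glides are in the magazine (within 8 mm of its axis) with the next one at the bottom, and both feet stand upright (all of step 3 and linear speed of glide0 below 0.01 m/s and value of joint plunger below 0.003 m and horizontal distance between each of glide1, glide2, glide3 and magazine below 0.008 m and height (world z) of glide1 below 0.0115 m and angle between each of round_foot, square_foot's own z axis and vertical below 0.1 rad); the robot touches nothing.
It fails at once if the ejected glide was lifted or tipped up (its underside's centre more than 12 mm above the apron) (height (world z) of glide0 above 0.02 m).
It fails at once if a second glide was ejected or pulled out (horizontal distance between any of glide1, glide2, glide3 and magazine above 0.014 m).
It fails at once if a glide of the stack was lifted (height (world z) of glide1 above 0.03 m or height (world z) of glide2 above 0.04 m or height (world z) of glide3 above 0.05 m).
It fails at once if a furniture foot was shifted by more than 12 mm, lifted or knocked over (distance of any of round_foot, square_foot from where it was at the start of the episode above 0.012 m or angle between any of round_foot, square_foot's own z axis and vertical above 0.4 rad).
It fails at once if a thing around the feeder was disturbed (moved more than 20 mm) (distance of any of spray_can, hammer, jar from where it was at the start of the episode above 0.02 m).
It also fails if it takes over 48 s, if anything falls off the work surface, if the arm or the gripper's body presses on something with over 40 N, if the wrist force passes 120 N, or if a joint passes its speed limit or range.

## Working session

There is one attempt and no reset: what is moved stays moved. The work goes in short steps, Python scripts to look and compute and a tool call to move; the robot and the scene stay as the last step left them, time stands still between calls to the robot, and variables do not carry over. Pictures are saved under pics/ and viewed, and the job is handed in when it is done.

Besides the shell and the picture viewer there is one more tool, called after "Call:" in YAML: its name, and indented under it one key for each argument. play_rows: Moves the arm, as the interface text tells. Its arguments: {"type":"object","properties":{"rows":{"type":"array","items":{"type":"object","properties":{"travel":{"type":"array","items":{"type":"number"}},"yaw":{"type":"number"}}}},"grip":{"type":"number"},"grip_force":{"type":"number"}},"required":["rows"]}

```bash
mkdir -p pics; ls
python3 - <<'E'
from plant import r, vision
import cv2
for n in ("scene","top","wrist"):
    c=vision.camera(n); cv2.imwrite(f"pics/{n}0.png",c["color"][:,:,::-1]); print(n,c["fx"],c["fy"],c["cx"],c["cy"],c["R"],c["t"])
o=r.get_obs(); print(o["time"],o["tool_pos"],o["tool_rot"],o["force"],r.tip_reach)
E
```

```text
pics
scene 556.8932084634745 556.8932084634745 317.31080991007764 253.44764354645267 [[ 0.70369447  0.71049661 -0.0029416 ]
 [ 0.55904304 -0.55623659 -0.61487538]
 [-0.4385031   0.43103993 -0.7886188 ]] [-0.36779435 -0.25693079  1.59027533]
top 488.5616119580619 488.5616119580619 331.07432270739963 239.99023610059115 [[-5.63985950e-04 -9.99427643e-01 -3.38240841e-02]
 [-9.91406421e-01  4.98357357e-03 -1.30722886e-01]
 [ 1.30816631e-01  3.34596883e-02 -9.90841793e-01]] [0.01077421 0.55248389 1.12503964]
wrist 371.64829954431775 371.64829954431775 326.8062784357942 244.0455415024196 [[ 0.27313662 -0.96197432 -0.0013426 ]
 [-0.91191211 -0.25936616  0.31803379]
 [-0.30628857 -0.08564235 -0.94807843]] [-0.64910896 -0.04214743  0.38042389]
0.15 [ 0.17742662 -0.62473071  0.2104024 ] [-1.79913957e+02 -3.85375968e-03  1.58563404e+01] [ 1.15108104  0.83382359 -0.2781124 ] 0.008
```

View pics/top0.png

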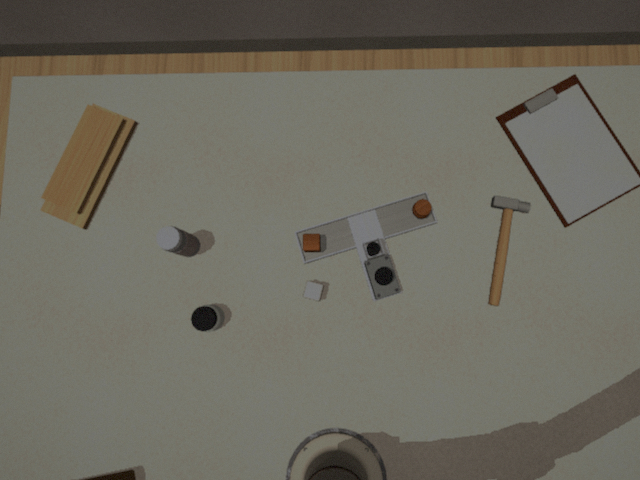

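View pics/scene0.png

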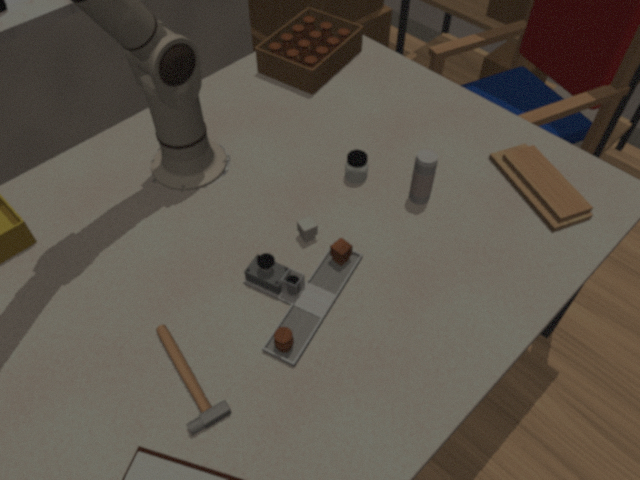

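```bash
cat > h.py <<'E'
import numpy as np
def ray(c,uv,z):
    R=np.array(c["R"]);t=np.array(c["t"]);d=R.T@np.array([(uv[0]-c["cx"])/c["fx"],(uv[1]-c["cy"])/c["fy"],1.])
    o=-R.T@t; return o+d*(z-o[2])/d[2]
def proj(c,X):
    p=np.array(c["R"])@np.array(X)+np.array(c["t"]); return p[:2]/p[2]*c["fx"]+[c["cx"],c["cy"]]
E
python3 - <<'E'
import cv2
a=cv2.imread("pics/top0.png")[180:310,285:450]; b=cv2.imread("pics/scene0.png")[220:370,230:380]
cv2.imwrite("pics/topc.png",cv2.resize(a,None,fx=4.8,fy=4.6,interpolation=cv2.INTER_CUBIC)[:600])
cv2.imwrite("pics/scc.png",cv2.resize(b,None,fx=4,fy=4,interpolation=cv2.INTER_CUBIC))
E
```

```text
(no output)
```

View pics/topc.png

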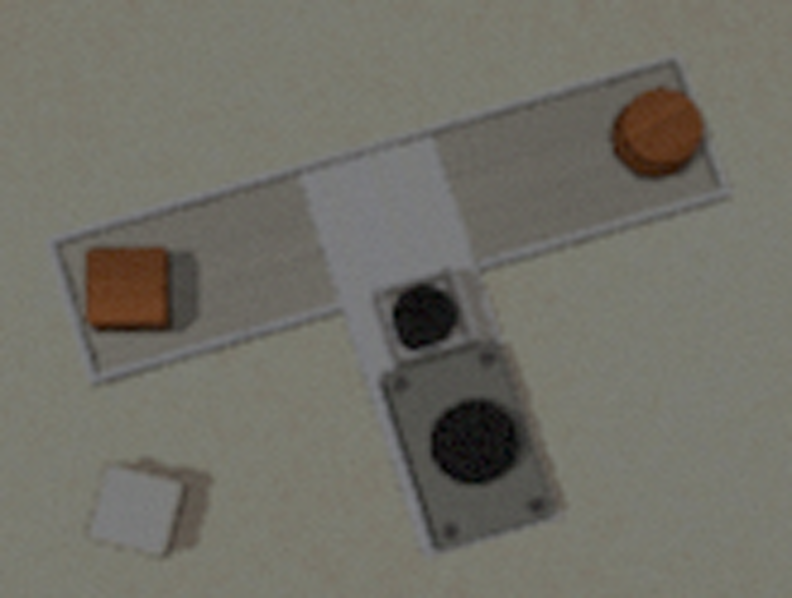

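View pics/scc.png

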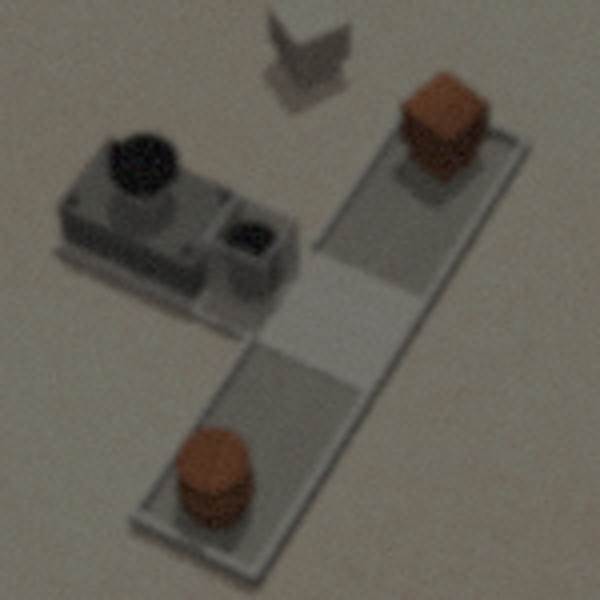

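The square brown foot is at crop px (126,288), top image about (311,243), in the left bay. The white cube at (137,508) is the decoy and is outside the tray. The round foot is at (658,130), top image about (422,208), in the right bay (image right is -y). Next I fit the feeder pose from the tray's corners and the plunger head.

```bash
cat >> h.py <<'E'
def fit(P,Q): # P feeder -> Q world 2d
    P=np.array(P,float);Q=np.array(Q,float);p=P-P.mean(0);q=Q-Q.mean(0)
    a=np.arctan2((p[:,0]*q[:,1]-p[:,1]*q[:,0]).sum(),(p*q).sum())
    R=np.array([[np.cos(a),-np.sin(a)],[np.sin(a),np.cos(a)]]);t=Q.mean(0)-R@P.mean(0)
    return a,R,t,(Q-(P@R.T+t))
E
python3 - <<'E'
from plant import r,vision
from h import *
import cv2
c=vision.camera("top");s=vision.camera("scene")
F=[(.099,.169),(.099,-.169),(.018,-.169),(.018,.169)]
U=[(54,242),(675,62),(728,192),(97,381)]
Qt=[ray(c,(285+(u+.5)/4.8-.5,180+(v+.5)/4.6-.5),.016)[:2] for u,v in U]
S=[(528,145),(255,588),(133,519),(400,124)]
Qs=[ray(s,(230+(u+.5)/4-.5,220+(v+.5)/4-.5),.016)[:2] for u,v in S]
print(np.array(Qt),np.array(Qs))
for n,Q in(("top",Qt),("scene",Qs),("both",None)):
    a,R,t,e=fit(F,Q) if Q else fit(F+F,Qt+Qs)
    print(n,np.degrees(a),t,(e*1000).round(1).tolist())
# plunger head by dark mask
for n,cam,roi in (("top",c,(365,262,405,290)),("scene",s,(252,250,280,270))):
    g=cv2.cvtColor(cam["color"],cv2.COLOR_RGB2GRAY); x0,y0,x1,y1=roi
    m=(g[y0:y1,x0:x1]<40).astype(np.uint8); k,l,st,ce=cv2.connectedComponentsWithStats(m)
    i=1+st[1:,4].argmax(); u=ce[i]+[x0,y0]; w=ray(cam,u,.084 if n=="top" else .08); print(n,"plunger px",u,st[i],w, "feeder",R.T@(w[:2]-t))
for nm,f in (("plunger",(-.07,0)),("ejected",(.049,0)),("bayR",(.058,-.075)),("foot",(.058,-.137))):
    print(nm,R@np.array(f)+t)
E
```

```text
[[ 0.57470111  0.09557452]
 [ 0.6692343  -0.2194873 ]
 [ 0.59932967 -0.2441956 ]
 [ 0.50098324  0.07326949]] [[ 0.58165893  0.0943151 ]
 [ 0.68027222 -0.22749669]
 [ 0.60386115 -0.24636723]
 [ 0.51494264  0.05046142]]
top 17.01889129147325 [ 0.53012389 -0.09083191] [[-0.6, -4.2], [-5.0, 4.0], [2.5, 3.0], [3.1, -2.8]]
scene 17.235593915209904 [ 0.53931071 -0.09960549] [[-2.1, 3.2], [-3.7, 4.2], [-2.7, 9.3], [8.5, -16.7]]
both 17.12615603794052 [ 0.53471687 -0.09521767] [[-4.9, 0.1], [-9.9, 8.1], [-2.4, 7.2], [-1.2, 1.7], [2.1, -1.1], [1.2, 0.1], [2.2, 5.1], [12.8, -21.1]]
top plunger px [383.55426357 275.64341085] [ 10   5  18  18 258] [ 0.46475278 -0.11043435  0.084     ] feeder [-0.07134276  0.00606084]
scene plunger px [265.10784314 261.08333333] [  5   4  17  15 204] [ 0.4668845  -0.11250583  0.08      ] feeder [-0.06991555  0.00345346]
plunger [ 0.46782077 -0.11583103]
ejected [ 0.58154415 -0.08078831]
bayR [ 0.61223082 -0.14981243]
foot [ 0.63048838 -0.20906326]
```

Call:
play_rows:
  rows:
    - {"travel": [3.5,-3.5,0],"yaw": 0}
    - {"travel": [3.5,-3.5,0],"yaw": 0}
    - {"travel": [3.5,-3.5,0],"yaw": 0}
    - {"travel": [3.5,-3.5,0],"yaw": 0}
    - {"travel": [3.5,-3.5,0],"yaw": 0}
    - {"travel": [3.5,-3.5,0],"yaw": 0}
    - {"travel": [3.5,-3.5,0],"yaw": 0}
    - {"travel": [3.5,-3.5,0],"yaw": 0}
    - {"travel": [3.5,-3.5,0],"yaw": 0}
    - {"travel": [3.5,-3.5,0],"yaw": 0}
  grip: 0
  grip_force: 20

```text
time: 1.25
tool_pos: [0.4189, -0.1941, 0.2087]
tool_rot: [179.7, 0.1, 14.9]
force: [0.7, -0.2, 0.9]
gripper_width: 0.0002
```

Call:
play_rows:
  rows:
    - {"travel": [0,0,0],"yaw": 0}
    - {"travel": [0,0,0],"yaw": 0}
    - {"travel": [0,0,0],"yaw": 0}

```text
time: 1.55
tool_pos: [0.4226, -0.1863, 0.2097]
tool_rot: [179.7, -0.1, 15.7]
force: [-0.6, -0.3, -0.1]
gripper_width: 0.0001
```

Run:
```python
from plant import r, vision
import cv2
c=vision.camera("wrist"); cv2.imwrite("pics/w1.png",c["color"][:,:,::-1])
o=r.get_obs(); print(o["time"],o["tool_pos"],o["tool_rot"],o["force"],o["gripper_width"])
```

```text
1.6 [ 0.42231982 -0.18690646  0.20956052] [ 1.79704910e+02 -5.97329778e-02  1.56380582e+01] [-0.02566316  0.05368338  0.11486044] -0.00016418190499377505
```

View pics/w1.png

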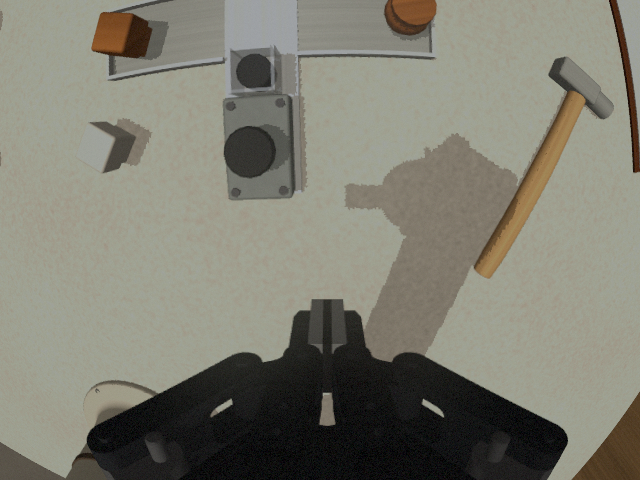

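Run:
```python
import cv2
a=cv2.imread("pics/w1.png")[0:210,90:450]
cv2.imwrite("pics/w1c.png",cv2.resize(a[:,100:240],None,fx=4,fy=4,interpolation=cv2.INTER_CUBIC)[240:])
```

```text
(no output)
```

View pics/w1c.png

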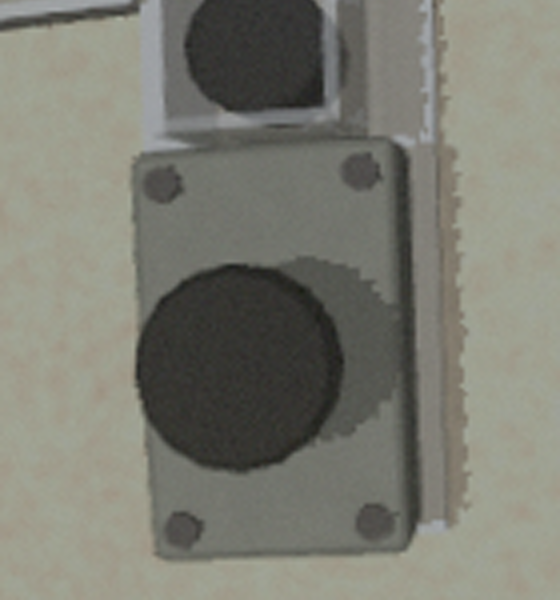

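```bash
cat >> h.py <<'E'
def wray(c,uv,z):
    p=np.array([uv[0]-c["cx"],uv[1]-c["cy"]]);rr=np.hypot(*p);th=rr/c["fx"]
    dc=np.array([*(p/rr*np.sin(th)),np.cos(th)]);R=np.array(c["R"]);o=-R.T@np.array(c["t"]);d=R.T@dc
    return o+d*(z-o[2])/d[2]
E
python3 - <<'E'
from plant import r,vision
from h import *
w=vision.camera("wrist")
f=lambda u,v,z:wray(w,(190+(u+.5)/4-.5,60+(v+.5)/4-.5),z)[:2]
pl=f(237,366,.084); print("plunger",pl)
H=[f(*q,.045) for q in((133,157),(405,138),(412,550),(157,558))]
F=[(-.022,.03),(-.022,-.03),(-.116,-.03),(-.116,.03)]
G=[wray(w,(434.5,57),.016)[:2]]  # right near lip corner outer-ish
FG=[(.018,-.169)]
for P,Q in((F,H),(F+[(-.07,0)],H+[pl]),(F+[(-.07,0)]+FG,H+[pl]+G)):
    a,R,t,e=fit(P,Q);print(np.degrees(a),t,(e*1000).round(1).tolist())
for nm,q in (("plunger",(-.07,0)),("ejected",(.049,0)),("bayR",(.058,-.075))): print(nm,R@np.array(q)+t)
o=r.get_obs();p=o["tool_pos"];y=np.radians(o["tool_rot"][2]);d=pl-p[:2];print(p,o["tool_rot"])
print("to plunger tool cm",100*(d[0]*np.cos(y)+d[1]*np.sin(y)),100*(d[0]*np.sin(y)-d[1]*np.cos(y)))
E
```

```text
plunger [ 0.46479671 -0.11268036]
16.409068129029265 [ 0.53133787 -0.09336197] [[-1.4, -0.2], [-0.7, -0.7], [1.0, 0.9], [1.1, -0.0]]
16.408070477847964 [ 0.53145975 -0.0932719 ] [[-1.5, -0.2], [-0.9, -0.7], [0.9, 0.8], [1.0, -0.1], [0.5, 0.4]]
16.830209032087826 [ 0.53108597 -0.09241234] [[-1.0, -0.9], [-0.8, -1.5], [0.8, 0.7], [1.4, -0.1], [0.7, -0.0], [-1.1, 1.9]]
plunger [ 0.46408428 -0.1126799 ]
ejected [ 0.57798715 -0.07822505]
bayR [ 0.60831689 -0.14740675]
[ 0.42210991 -0.18740899  0.20951696] [ 1.79702797e+02 -5.33041530e-02  1.55679688e+01]
to plunger tool cm 6.117650503722337 -6.053070156488072
```

Call:
play_rows:
  rows:
    - {"travel": [3.0,-3.0,0],"yaw": -1.1}
    - {"travel": [3.1,-3.0,2],"yaw": 0}
    - {"travel": [0,0,4],"yaw": 0}
    - {"travel": [0,0,2],"yaw": 0}
    - {"travel": [0,0,0],"yaw": 0}
    - {"travel": [0,0,0],"yaw": 0}

```text
time: 2.25
tool_pos: [0.4651, -0.122, 0.1274]
tool_rot: [179.5, -0.1, 15.5]
force: [-0.0, -0.8, 0.3]
gripper_width: -0.0
```

Run:
```python
from plant import r, vision
import cv2
c=vision.camera("wrist"); cv2.imwrite("pics/w2.png",c["color"][:,:,::-1])
o=r.get_obs(); print(o["time"],o["tool_pos"],o["tool_rot"],o["force"],o["gripper_width"])
```

```text
2.3 [ 0.46514377 -0.12228542  0.12763807] [ 1.79493808e+02 -1.21797203e-01  1.54831926e+01] [-0.59451461 -0.61599394 -0.46123362] -5.474609207272251e-05
```

View pics/w2.png

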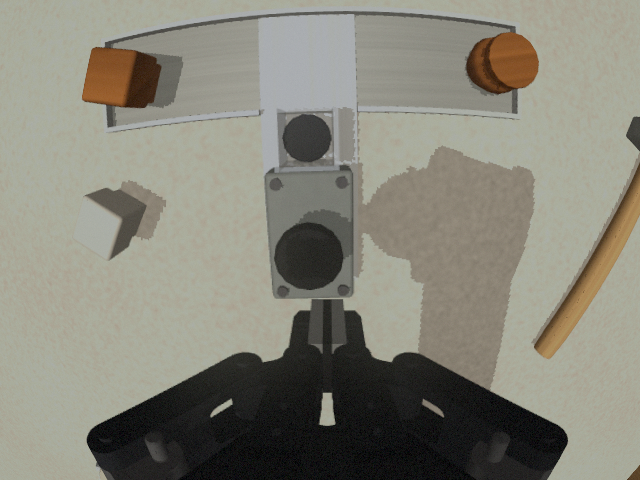

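Call:
play_rows:
  rows:
    - {"travel": [0.2,-1.0,0],"yaw": -1.2}
    - {"travel": [0,0,1.5],"yaw": 0}
    - {"travel": [0,0,0.8],"yaw": 0}
    - {"travel": [0,0,0],"yaw": 0}

```text
time: 2.7
tool_pos: [0.4663, -0.1142, 0.1059]
tool_rot: [179.2, -0.3, 16.6]
force: [-0.4, 0.1, 0.3]
gripper_width: 0.0001
```

Run:
```python
from plant import r, vision
from h import *
import cv2
c=vision.camera("wrist"); cv2.imwrite("pics/w3.png",c["color"][:,:,::-1])
o=r.get_obs(); print(o["time"],o["tool_pos"],o["tool_rot"],o["force"],o["gripper_width"])
```

```text
2.75 [ 0.46635514 -0.11422302  0.10622523] [179.21279121  -0.34857717  16.56445961] [-0.73916382  0.17390149 -0.35292789] -0.0005439178890751688
```

View pics/w3.png

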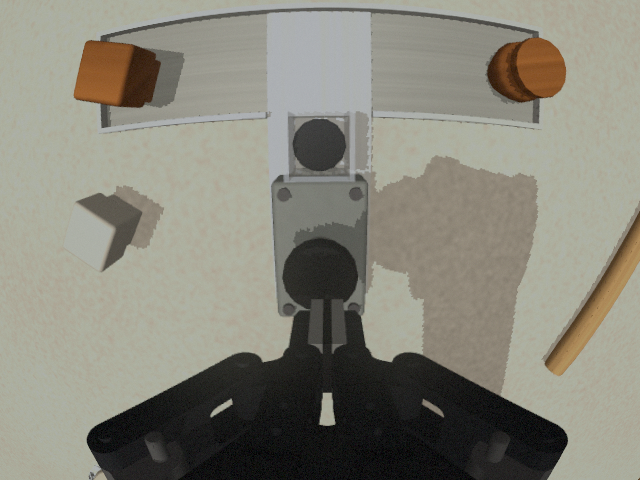

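Call:
play_rows:
  rows:
    - {"travel": [-0.1,-0.2,0.4],"yaw": 0}
    - {"travel": [0,0,0.4],"yaw": 0}
    - {"travel": [0,0,0.4],"yaw": 0}
    - {"travel": [0,0,0.3],"yaw": 0}
    - {"travel": [0,0,0.3],"yaw": 0}
    - {"travel": [0,0,0.3],"yaw": 0}

```text
time: 3.35
tool_pos: [0.4655, -0.1129, 0.084]
tool_rot: [179.2, -0.4, 16.6]
force: [1.0, 0.4, 0.1]
gripper_width: -0.0003
```

Run:
```python
from plant import r, vision
import cv2
c=vision.camera("wrist"); cv2.imwrite("pics/w4.png",c["color"][150:450,200:450,::-1].repeat(2,0).repeat(2,1))
s=vision.camera("scene"); cv2.imwrite("pics/s4.png",cv2.resize(s["color"][200:350,200:360,::-1],None,fx=4,fy=4))
o=r.get_obs(); print(o["time"],o["tool_pos"],o["tool_rot"],o["force"],o["gripper_width"])
```

```text
3.45 [ 0.46522396 -0.11284765  0.08382619] [179.19702467  -0.36611421  16.55864666] [ 0.06249841  0.30956509 -0.45560815] -0.00026140265220916503
```

View pics/w4.png

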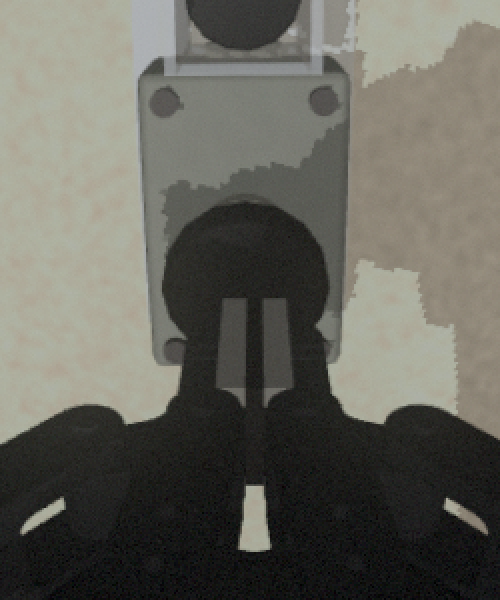

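View pics/s4.png

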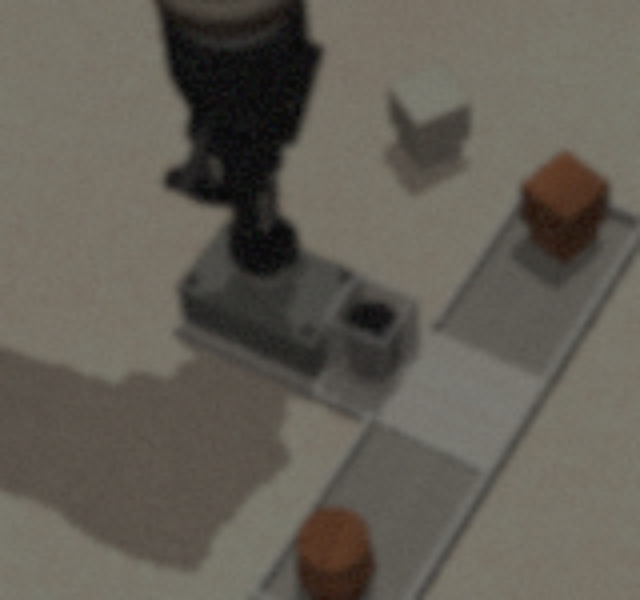

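Call:
play_rows:
  rows:
    - {"travel": [0,0,0.3],"yaw": 0}
    - {"travel": [0,0,0.3],"yaw": 0}
    - {"travel": [0,0,0.3],"yaw": 0}

```text
time: 3.75
tool_pos: [0.4659, -0.1131, 0.0746]
tool_rot: [179.2, -0.4, 16.6]
force: [0.0, -0.4, -0.1]
gripper_width: -0.0
```

Run:
```python
from plant import r, vision
import cv2
c=vision.camera("wrist"); cv2.imwrite("pics/w5.png",c["color"][:300,150:500,::-1].repeat(2,0).repeat(2,1))
s=vision.camera("scene"); cv2.imwrite("pics/s5.png",cv2.resize(s["color"][200:350,200:360,::-1],None,fx=4,fy=4))
o=r.get_obs(); print(o["time"],o["tool_pos"],o["force"],o["ft_torque"])
```

```text
3.85 [ 0.46546117 -0.11301364  0.07439686] [ 0.15059396 -0.27774861 -0.7003425 ] [-0.01293705 -0.00628977  0.07263789]
```

View pics/w5.png

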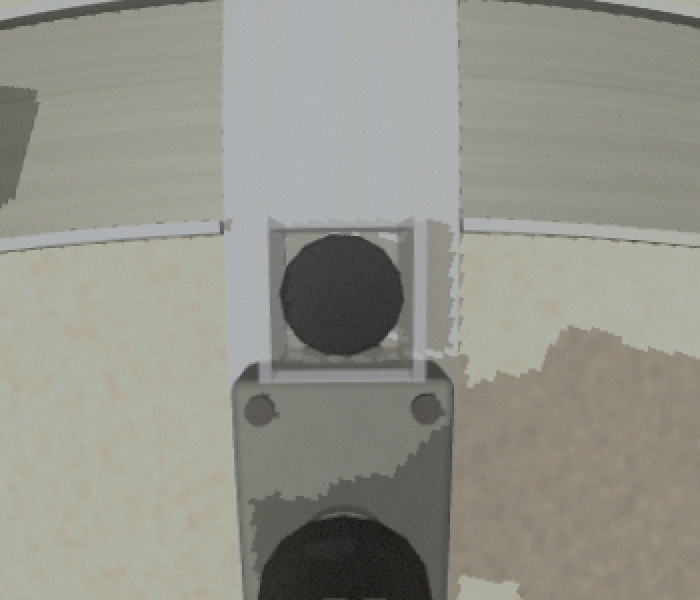

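View pics/s5.png

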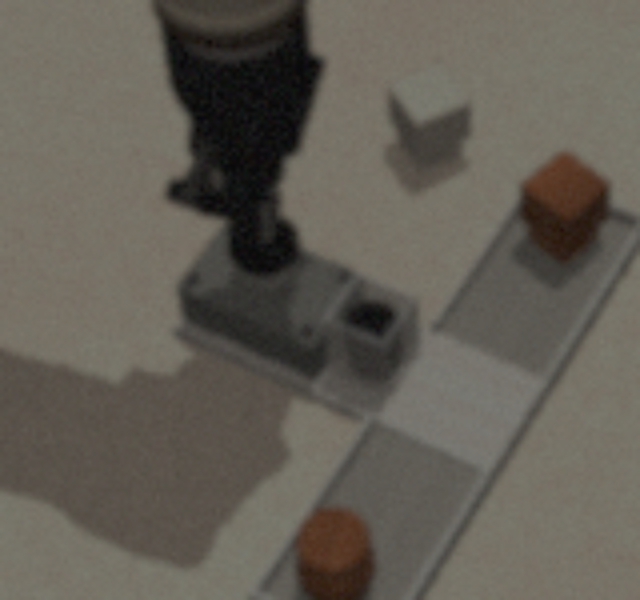

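Run:
```python
from plant import r, vision
from h import *
import cv2
c=vision.camera("wrist")
o=r.get_obs(); p=np.array(o["tool_pos"]);y=np.radians(o["tool_rot"][2]);
ax=np.array([np.cos(y),np.sin(y)]);ay=np.array([np.sin(y),-np.cos(y)])
C=-np.array(c["R"]).T@np.array(c["t"]); print("cam rel",(C-p)[:2]@ax,(C-p)[:2]@ay,(C-p)[2])
for z in(-.03,-.02,-.01,0,.01,.02):
    q=wray(c,(327,299),p[2]+z); print(z,(q-p)[:2]@ax,(q-p)[:2]@ay)
cv2.imwrite("pics/w6.png",c["color"][200:400,230:430,::-1].repeat(3,0).repeat(3,1))
g=vision.camera("top");cv2.imwrite("pics/t6.png",cv2.resize(g["color"][180:310,285:450,::-1],None,fx=4.6,fy=4.6))
print(proj(g,p))
s=vision.camera("scene");print("scene tcp",proj(s,p),proj(s,p-[0,0,.008]),proj(s,[.4645,-.1125,.084]),proj(s,[.4645,-.1125,.072]))
```

```text
cam rel 0.07977568628277568 -0.0023178212197082805 0.16324945570670815
-0.03 -0.017205272532958466 0.0005668516986604224
-0.02 -0.012186838796052096 0.0004175797171265167
-0.01 -0.007168405059145669 0.0002683077355926268
0 -0.0021499713222393004 0.00011903575405873467
0.01 0.0028684624146670724 -3.02362274751707e-05
0.02 0.007886896151573498 -0.00017950820900906024
[384.38081188 275.5153585 ]
scene tcp [264.75352112 262.30769546] [265.02178157 264.39616284] [264.28334051 259.43395874] [264.69032716 262.5966301 ]
```

View pics/w6.png

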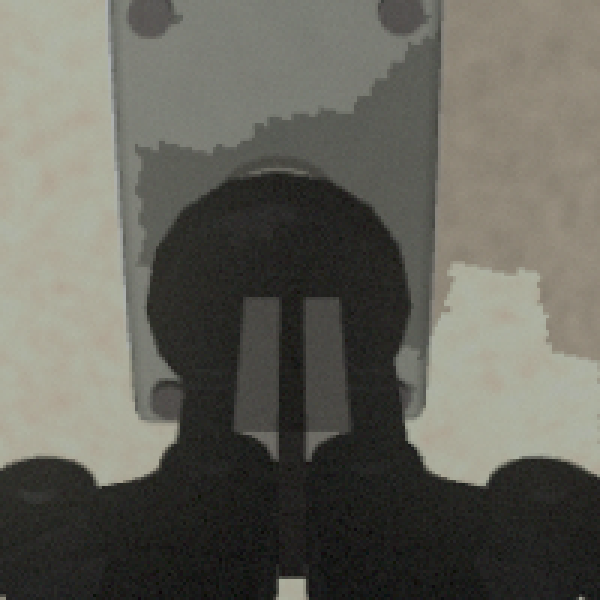

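Run:
```python
from plant import r, vision
from h import *
c=vision.camera("wrist")
for z in(.06,.065,.07,.075,.08,.084):
    a=wray(c,(279.3,301),z);b=wray(c,(366.5,301),z);print(z,np.linalg.norm(a-b),(a+b)/2)
# w4 crop: offset 200,150 x2, but pose then differs -> only ref
a=wray(c,(230+112/3,200),.045);b=wray(c,(230+441/3,200),.045);print("housing w",np.linalg.norm(a-b))
print(r.get_obs()["force"],r.get_obs()["joint_torque"])
```

```text
0.06 0.04697859488787914 [ 0.45486419 -0.1143993   0.06      ]
0.065 0.04566158330654756 [ 0.45729725 -0.11365975  0.065     ]
0.07 0.04434457172521602 [ 0.45973031 -0.1129202   0.07      ]
0.075 0.04302756014388447 [ 0.46216337 -0.11218064  0.075     ]
0.08 0.041710548562552956 [ 0.46459644 -0.11144109  0.08      ]
0.084 0.040656939297487725 [ 0.46654289 -0.11084945  0.084     ]
housing w 0.05846808952174784
[-0.23364241  0.14801136 -0.54278585] [-7.48313352e-03 -4.10446858e+01 -6.84102863e+00 -1.97940785e+01
  5.82149578e-02 -3.91576637e-02 -3.92681795e-04]
```

View pics/t6.png

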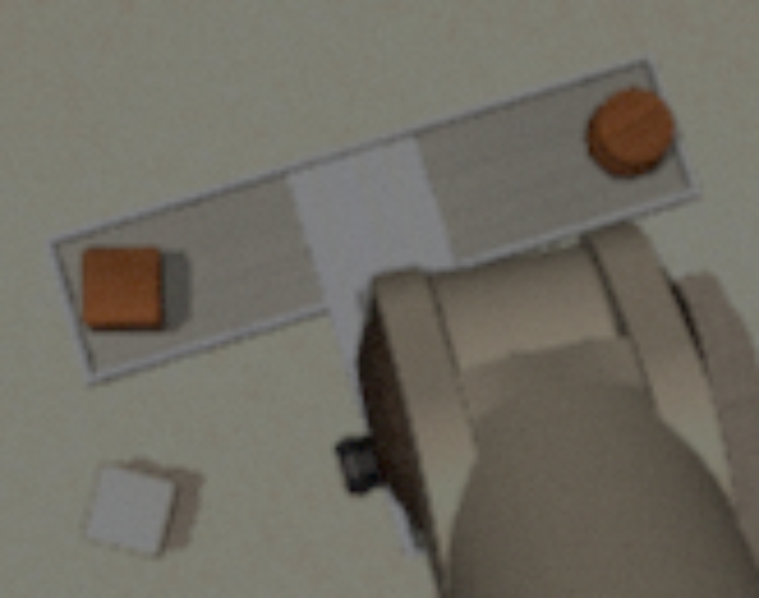

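Call:
play_rows:
  rows:
    - {"travel": [0,0,0.2],"yaw": 0}
    - {"travel": [0,0,0.2],"yaw": 0}
    - {"travel": [0,0,0.2],"yaw": 0}

```text
time: 4.35
tool_pos: [0.4664, -0.1133, 0.069]
tool_rot: [179.1, -0.5, 16.5]
force: [0.7, -0.1, 0.1]
gripper_width: 0.0
```

Run:
```python
from plant import r, vision
from h import *
import cv2
c=vision.camera("wrist")
cv2.imwrite("pics/w7.png",c["color"][200:400,230:430,::-1].repeat(3,0).repeat(3,1))
s=vision.camera("scene"); cv2.imwrite("pics/s7.png",cv2.resize(s["color"][210:310,210:310,::-1],None,fx=6,fy=6,interpolation=cv2.INTER_CUBIC))
print(r.get_obs()["force"],r.get_obs()["tool_pos"],r.get_obs()["ft_torque"])
```

```text
[-0.2456615  -0.38373225 -0.34190617] [ 0.4660902  -0.11324297  0.06880207] [0.05501774 0.03919114 0.02076458]
```

View pics/w7.png

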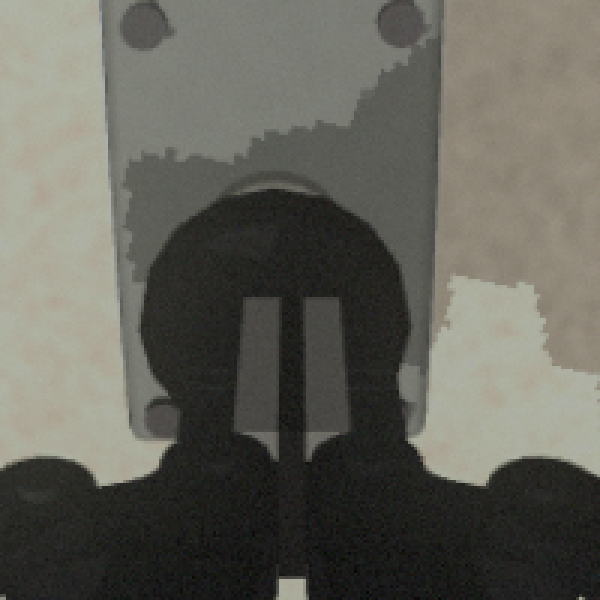

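View pics/s7.png

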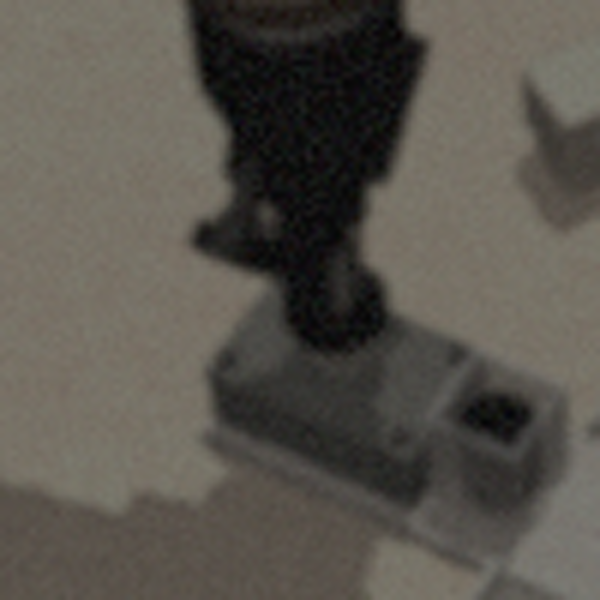

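Call:
play_rows:
  rows:
    - {"travel": [-0.1,0,0.2],"yaw": 0}
    - {"travel": [0,0,0.2],"yaw": 0}
    - {"travel": [0,0,0.2],"yaw": 0}

```text
time: 4.75
tool_pos: [0.4654, -0.1136, 0.0626]
tool_rot: [179.1, -0.5, 16.5]
force: [-0.6, -0.3, 2.4]
gripper_width: 0.0001
```

Call:
play_rows:
  rows:
    - {"travel": [0,0,0.2],"yaw": 0}
    - {"travel": [0,0,0.2],"yaw": 0}

```text
time: 4.95
tool_pos: [0.4654, -0.1136, 0.0585]
tool_rot: [179.1, -0.4, 16.6]
force: [-1.2, 0.3, 3.7]
gripper_width: -0.0003
```

Run:
```python
from plant import r, vision
from h import *
import cv2
c=vision.camera("wrist")
cv2.imwrite("pics/w8.png",c["color"][:400,130:530,::-1].repeat(1,0))
s=vision.camera("scene"); cv2.imwrite("pics/s8.png",cv2.resize(s["color"][210:310,210:310,::-1],None,fx=6,fy=6,interpolation=cv2.INTER_CUBIC))
print(r.get_obs()["force"],r.get_obs()["tool_pos"],r.get_obs()["ft_torque"])
```

```text
[0.32224923 0.29073904 2.15974697] [ 0.46541318 -0.1136069   0.05841078] [0.04017486 0.14933852 0.01210733]
```

View pics/w8.png

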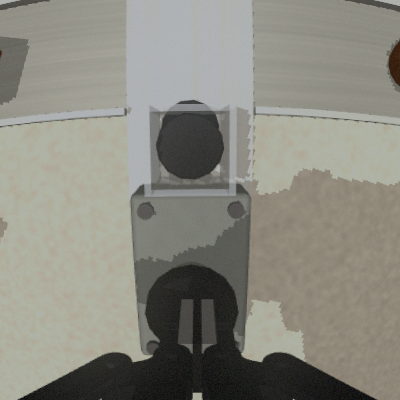

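View pics/s8.png

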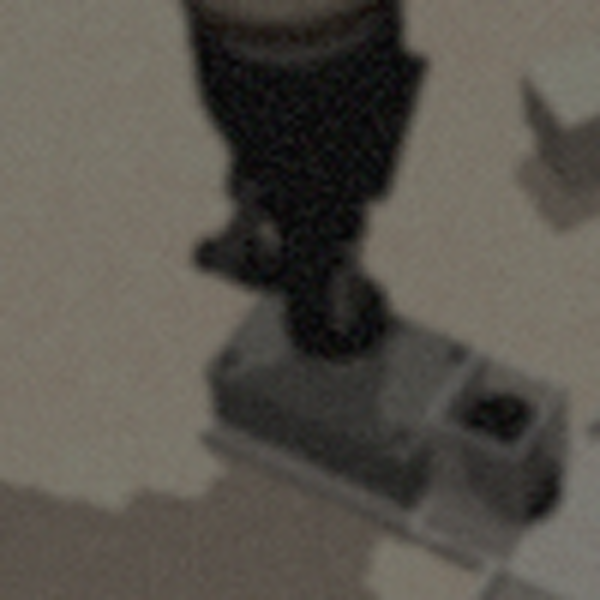

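View pics/wrist0.png

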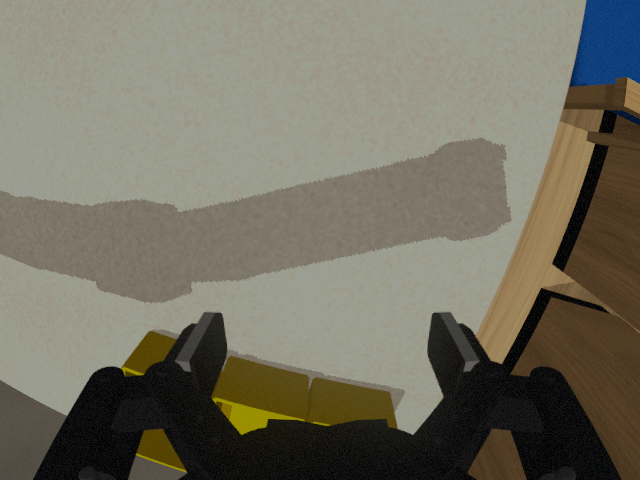

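Call:
play_rows:
  rows:
    - {"travel": [0,0,0.2],"yaw": 0}
    - {"travel": [0,0,0.2],"yaw": 0}
    - {"travel": [0,0,0.2],"yaw": 0}
    - {"travel": [0,0,0.2],"yaw": 0}
    - {"travel": [0,0,0.2],"yaw": 0}
    - {"travel": [0,0,0.2],"yaw": 0}
    - {"travel": [0,0,0.2],"yaw": 0}

```text
time: 5.75
tool_pos: [0.4654, -0.1136, 0.0436]
tool_rot: [179.1, -0.4, 16.6]
force: [-2.8, 0.4, 4.4]
gripper_width: -0.0
```

Call:
play_rows:
  rows:
    - {"travel": [0,0,0.2],"yaw": 0}
    - {"travel": [0,0,0.2],"yaw": 0}

```text
time: 5.95
tool_pos: [0.4654, -0.1136, 0.0393]
tool_rot: [179.1, -0.4, 16.6]
force: [-1.6, -0.4, 5.1]
gripper_width: -0.0003
```

Call:
play_rows:
  rows:
    - {"travel": [0,0,0.2],"yaw": 0}
    - {"travel": [0,0,0.2],"yaw": 0}

```text
time: 6.15
tool_pos: [0.4657, -0.1139, 0.0384]
tool_rot: [178.9, -0.3, 16.6]
force: [-13.6, 2.6, 45.3]
gripper_width: -0.0
```

Run:
```python
from plant import r, vision
from h import *
import cv2
c=vision.camera("wrist")
cv2.imwrite("pics/w9.png",c["color"][:400,130:530,::-1])
print(r.get_obs()["force"],r.get_obs()["tool_pos"])
```

```text
[-12.57533744   2.76771815  36.09374014] [ 0.46570904 -0.11381712  0.03852668]
```

View pics/w9.png

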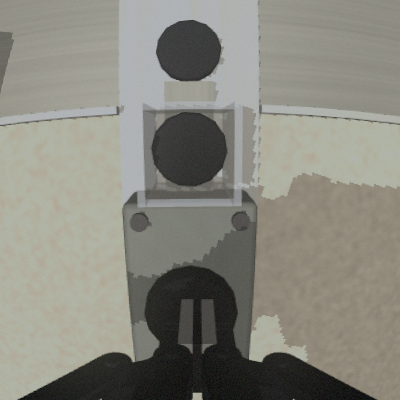

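Hard stop reached: 45 N at TCP z 0.0385. The glide is out, at crop px (189,50). The tips are really about 20 mm above the reported TCP. Next I retract.

Call:
play_rows:
  rows:
    - {"travel": [0,0,-1],"yaw": 0}
    - {"travel": [0,0,-1.5],"yaw": 0}
    - {"travel": [0,0,-2],"yaw": 0}
    - {"travel": [0,0,-2.5],"yaw": 0}
    - {"travel": [0,0,-2],"yaw": 0}
    - {"travel": [0,0,0],"yaw": 0}
    - {"travel": [0,0,0],"yaw": 0}

```text
time: 6.9
tool_pos: [0.4656, -0.1126, 0.1331]
tool_rot: [178.9, -0.4, 16.6]
force: [0.1, 0.0, 0.2]
gripper_width: -0.0003
```

Run:
```python
from plant import r, vision
from h import *
import cv2
c=vision.camera("wrist")
cv2.imwrite("pics/w10.png",c["color"][:400,:,::-1])
print(r.get_obs()["force"],r.get_obs()["tool_pos"],r.get_obs()["tool_rot"],r.get_obs()["time"])
```

```text
[ 0.05480616 -0.00517766  0.10959723] [ 0.46570733 -0.11252969  0.13297173] [178.90150935  -0.43541238  16.61709656] 6.95
```

View pics/w10.png

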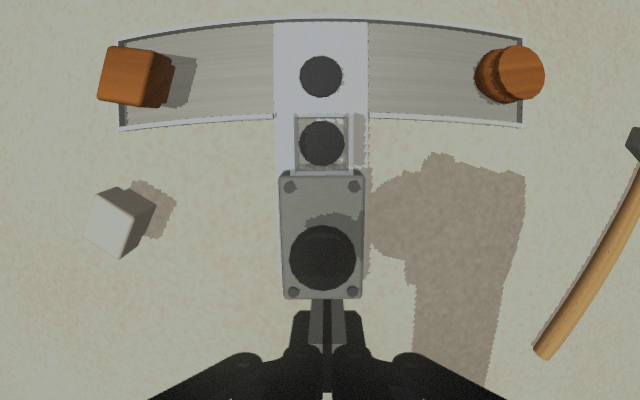

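Run:
```python
from plant import r, vision
from h import *
import cv2
c=vision.camera("wrist")
g=cv2.cvtColor(c["color"],cv2.COLOR_RGB2GRAY)
m=(g[40:112,275:366]<90).astype(np.uint8);k,l,st,ce=cv2.connectedComponentsWithStats(m)
i=1+st[1:,4].argmax();u=ce[i]+[275,40];print(u,st[i])
G=wray(c,u,.016)[:2]
a=np.radians(16.7);R=np.array([[np.cos(a),-np.sin(a)],[np.sin(a),np.cos(a)]]);t=np.array([.5312,-.0928])
fd=lambda q:(R.T@(np.array(q)[:2]-t)*1000).round(1)
print("glide",G,fd(G))
for n,p,z in(("bayR near in corner",(368,119),.016),("bayL near in",(273,115),.016),("far R outer",(522,39),.016),("far L outer",(120,41),.016),("nearR",(522,127),.016),("nearL",(119,131),.016),("foot top",(523,72),.055),("apronR far",(368,24),.008),("apronL far",(274,24),.008)):
    print(n,fd(wray(c,p,z)))
p=r.get_obs()["tool_pos"];print("tcp feeder",fd(p))
```

```text
[320.56671554  76.40322581] [  25   16   42   42 1364]
glide [ 0.57801162 -0.07672429] [49.5  1.9]
bayR near in corner [ 17.4 -33.3]
bayL near in [20.8 37.4]
far R outer [  95.2 -162.9]
far L outer [ 94.3 165.1]
nearR [  19.7 -163.5]
nearL [ 18.1 167.2]
foot top [  58.8 -140.2]
apronR far [ 93.9 -34.4]
apronL far [94.1 37.4]
tcp feeder [-68.7   0.2]
```

Call:
play_rows:
  rows:
    - {"travel": [3.5,-1.3,0],"yaw": 0}
    - {"travel": [3.5,-1.3,0],"yaw": 0}
    - {"travel": [3.5,-1.3,0],"yaw": 0}
    - {"travel": [2.0,-0.8,0],"yaw": 0}
    - {"travel": [0,0,0],"yaw": 0}
    - {"travel": [0,0,0],"yaw": 0}

```text
time: 7.6
tool_pos: [0.5695, -0.031, 0.1238]
tool_rot: [179.2, 0.3, 16.4]
force: [-1.4, -0.2, -0.2]
gripper_width: 0.0002
```

```bash
cat >> h.py <<'E'
_a=np.radians(16.7);FR=np.array([[np.cos(_a),-np.sin(_a)],[np.sin(_a),np.cos(_a)]]);FT=np.array([.5312,-.0928])+FR@[0,.0017]
fd=lambda q:(FR.T@(np.array(q)[:2]-FT)*1000).round(1)
E
python3 - <<'E'
from plant import r
from h import *
o=r.get_obs();print(fd(o["tool_pos"]),o["tool_pos"],o["tool_rot"],o["time"])
E
```

```text
[54.5 46.5] [ 0.56951199 -0.03095836  0.12378927] [179.23396068   0.33304432  16.36737115] 7.6
```

Call:
play_rows:
  rows:
    - {"travel": [-0.3,0,4],"yaw": 0}
    - {"travel": [0,0,3.5],"yaw": 0}
    - {"travel": [0,0,1.5],"yaw": 0}
    - {"travel": [0,0,0],"yaw": 0}
    - {"travel": [0,0,0],"yaw": 0}

```text
time: 8.1
tool_pos: [0.5625, -0.0383, 0.0308]
tool_rot: [179.1, 0.6, 16.1]
force: [-0.2, 0.5, -0.2]
gripper_width: -0.0001
```

Run:
```python
from plant import r,vision
from h import *
import cv2
c=vision.camera("wrist"); cv2.imwrite("pics/w11.png",c["color"][:,:,::-1])
o=r.get_obs();print(fd(o["tool_pos"]),o["tool_pos"],o["tool_rot"],o["time"])
```

```text
[45.7 41.4] [ 0.56262095 -0.03837046  0.03105298] [179.11219726   0.56311721  16.1172236 ] 8.15
```

View pics/w11.png

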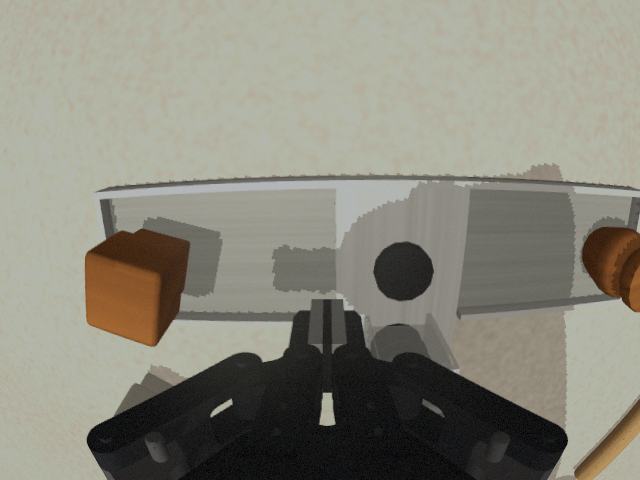

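Call:
play_rows:
  rows:
    - {"travel": [0.7,0,1],"yaw": -0.5}
    - {"travel": [0,0,1],"yaw": 0}
    - {"travel": [0,0,0.7],"yaw": 0}
    - {"travel": [0,0,0],"yaw": 0}

```text
time: 8.55
tool_pos: [0.5732, -0.0374, 0.0056]
tool_rot: [178.9, 0.2, 16.6]
force: [-0.6, 1.3, 0.3]
gripper_width: 0.0002
```

Run:
```python
from plant import r,vision
from h import *
import cv2
c=vision.camera("wrist"); cv2.imwrite("pics/w12.png",c["color"][:,:,::-1])
s=vision.camera("scene"); cv2.imwrite("pics/s12.png",cv2.resize(s["color"][210:360,230:380,::-1],None,fx=4,fy=4,interpolation=cv2.INTER_CUBIC))
o=r.get_obs();print(fd(o["tool_pos"]),o["tool_pos"],o["tool_rot"],o["time"],o["force"])
```

```text
[56.6 39.3] [ 0.5735924  -0.03724048  0.00631945] [1.78939637e+02 1.63461849e-01 1.66213799e+01] 8.65 [-0.59591183 -0.19909028 -0.24253412]
```

View pics/w12.png

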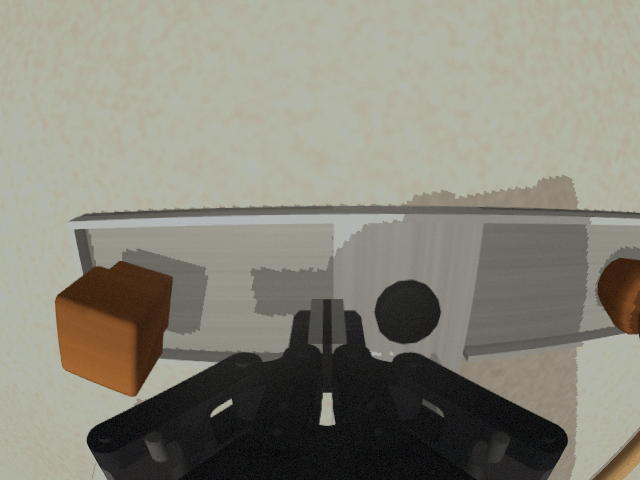

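View pics/s12.png

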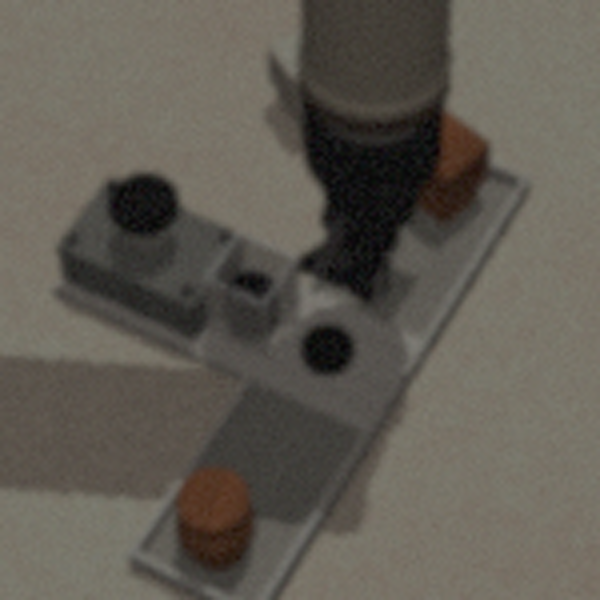

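Call:
play_rows:
  rows:
    - {"travel": [-0.4,0,0.6],"yaw": 0}
    - {"travel": [0,0,0.4],"yaw": 0}
    - {"travel": [0,0,0],"yaw": 0}

```text
time: 8.95
tool_pos: [0.5696, -0.0386, -0.004]
tool_rot: [178.9, 0.1, 16.6]
force: [-0.1, 0.9, 0.0]
gripper_width: 0.0001
```

Run:
```python
from plant import r,vision
from h import *
o=r.get_obs();print(fd(o["tool_pos"]),o["tool_pos"],o["tool_rot"],o["time"],o["force"])
```

```text
[52.4 39.1] [ 0.56963371 -0.03863221 -0.00396805] [1.78919258e+02 1.30670280e-01 1.66280388e+01] 8.95 [-0.12273769  0.86306959  0.00307525]
```

Call:
play_rows:
  rows:
    - {"travel": [0,0,0.3],"yaw": 0}
    - {"travel": [0,0,0.2],"yaw": 0}
    - {"travel": [0,0,0],"yaw": 0}

```text
time: 9.25
tool_pos: [0.5696, -0.0388, -0.0093]
tool_rot: [178.9, 0.1, 16.6]
force: [0.0, -0.4, 0.1]
gripper_width: -0.0005
```

Run:
```python
from plant import r,vision
from h import *
import cv2
c=vision.camera("wrist"); cv2.imwrite("pics/w13.png",c["color"][150:450,150:550,::-1].repeat(2,0).repeat(2,1))
o=r.get_obs();print(fd(o["tool_pos"]),o["tool_pos"],o["tool_rot"],o["time"],o["force"])
```

```text
[52.4 39. ] [ 0.56970563 -0.03878546 -0.0092522 ] [1.78914052e+02 1.22360719e-01 1.66245380e+01] 9.3 [-0.29751342 -0.69926251  0.35797975]
```

View pics/w13.png

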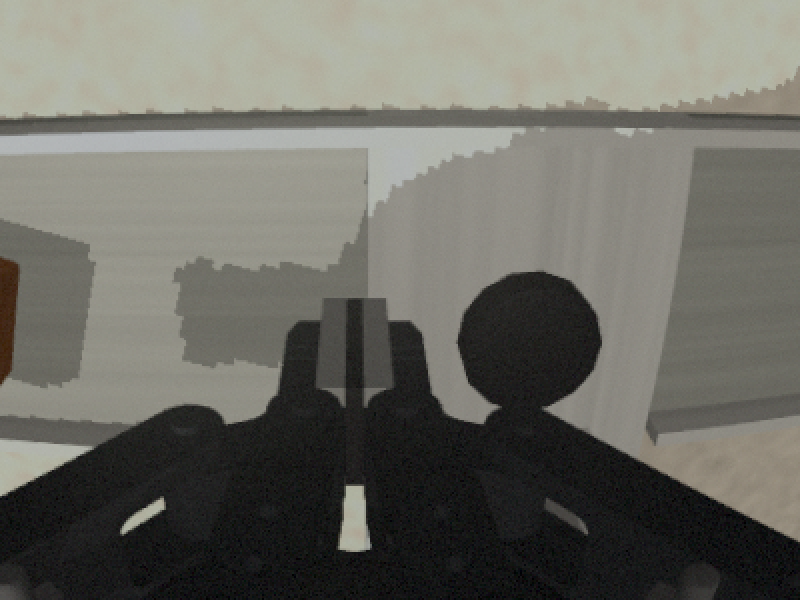

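Call:
play_rows:
  rows:
    - {"travel": [0,0.7,0],"yaw": 0}
    - {"travel": [0,0.7,0],"yaw": 0}
    - {"travel": [0,0.7,0],"yaw": 0}
    - {"travel": [0,0.7,0],"yaw": 0}
    - {"travel": [0,0,0],"yaw": 0}

```text
time: 9.8
tool_pos: [0.5791, -0.069, -0.0083]
tool_rot: [178.9, 0.1, 16.6]
force: [0.7, 0.0, 0.2]
gripper_width: 0.0001
```

Run:
```python
from plant import r,vision
from h import *
import cv2
c=vision.camera("wrist"); cv2.imwrite("pics/w14.png",c["color"][150:450,150:550,::-1].repeat(2,0).repeat(2,1))
o=r.get_obs();print(fd(o["tool_pos"]),o["tool_pos"],o["tool_rot"],o["time"],o["force"])
```

```text
[52.8  8. ] [ 0.57896752 -0.06837498 -0.00828245] [1.78878016e+02 7.85217297e-02 1.65936381e+01] 9.85 [-0.46908509 -0.14901272  0.12302914]
```

View pics/w14.png

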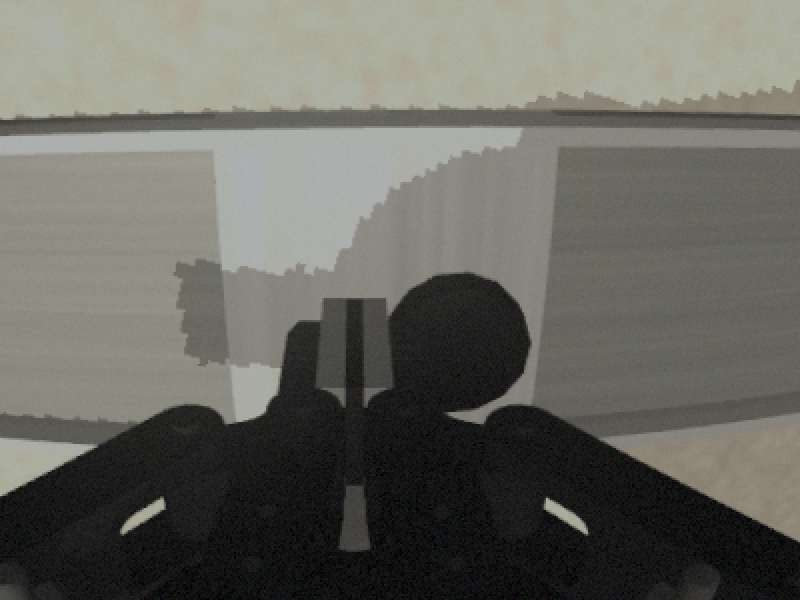

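Call:
play_rows:
  rows:
    - {"travel": [0,0.7,0.1],"yaw": 0}
    - {"travel": [0,0.7,0],"yaw": 0}
    - {"travel": [0,0.7,0],"yaw": 0}
    - {"travel": [0,0.7,0],"yaw": 0}
    - {"travel": [0,0,0],"yaw": 0}

```text
time: 10.35
tool_pos: [0.5879, -0.0957, -0.0084]
tool_rot: [178.9, 0.0, 16.7]
force: [0.4, 0.3, -0.4]
gripper_width: -0.0
```

Run:
```python
from plant import r,vision
from h import *
import cv2
c=vision.camera("wrist"); cv2.imwrite("pics/w15.png",c["color"][150:450,150:550,::-1].repeat(2,0).repeat(2,1))
o=r.get_obs();print(fd(o["tool_pos"]),o["tool_pos"],o["tool_rot"],o["time"],o["force"])
```

```text
[ 53.4 -20.1] [ 0.58768483 -0.09510299 -0.00841664] [1.78964433e+02 2.50530962e-02 1.67103100e+01] 10.4 [0.2329391  0.394107   0.22041907]
```

View pics/w15.png

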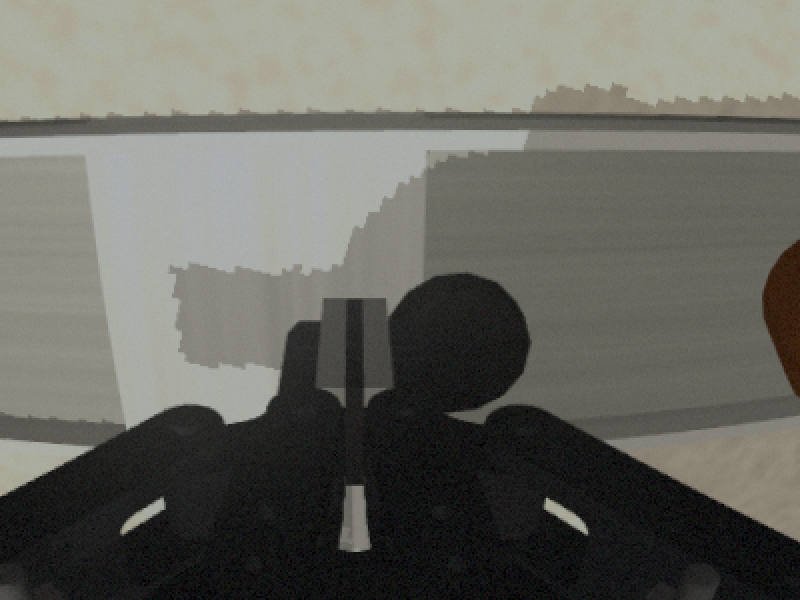

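Call:
play_rows:
  rows:
    - {"travel": [0,0.6,0],"yaw": 0}
    - {"travel": [0,0.6,0],"yaw": 0}
    - {"travel": [0,0.6,0],"yaw": 0}
    - {"travel": [0,0.5,0],"yaw": 0}
    - {"travel": [0,0,0],"yaw": 0}

```text
time: 10.9
tool_pos: [0.5945, -0.1187, -0.0082]
tool_rot: [179.0, 0.1, 16.7]
force: [0.7, -0.7, 0.5]
gripper_width: -0.0
```

Run:
```python
from plant import r,vision
from h import *
import cv2
c=vision.camera("wrist"); cv2.imwrite("pics/w16.png",c["color"][150:450,150:550,::-1].repeat(2,0).repeat(2,1))
o=r.get_obs();print(fd(o["tool_pos"]),o["tool_pos"],o["tool_rot"],o["time"],o["force"])
```

```text
[ 53.2 -44.2] [ 0.5944152  -0.11821949 -0.0082122 ] [1.78998832e+02 5.47955010e-02 1.67599707e+01] 10.95 [-0.99412794  0.45689683 -0.48191592]
```

View pics/w16.png

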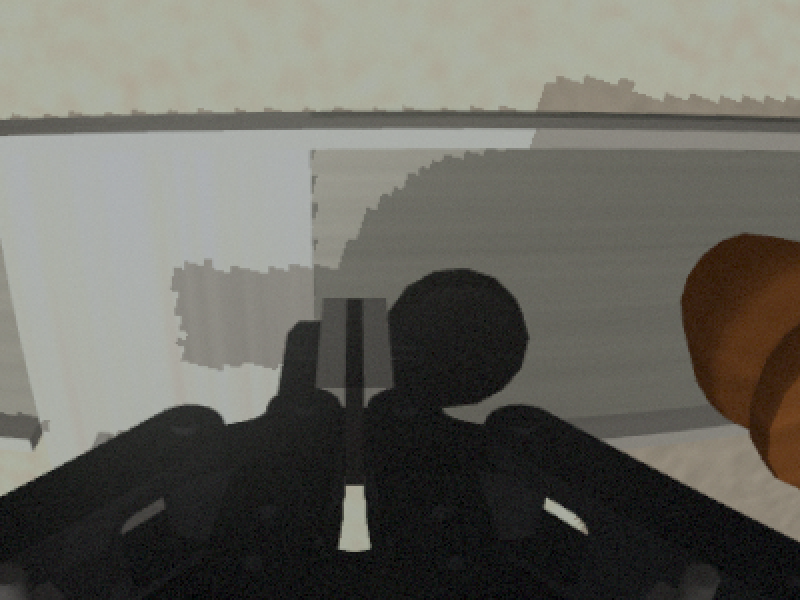

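Call:
play_rows:
  rows:
    - {"travel": [0,-0.7,0],"yaw": 0}
    - {"travel": [0,-0.8,-0.5],"yaw": 0}
    - {"travel": [0,0,-2],"yaw": 0}
    - {"travel": [0,0,-3],"yaw": 0}
    - {"travel": [0,0,-4],"yaw": 0}
    - {"travel": [0,0,-4],"yaw": 0}
    - {"travel": [-2,0,-2],"yaw": 0}
    - {"travel": [-2,0,0],"yaw": 0}
    - {"travel": [0,0,0],"yaw": 0}
    - {"travel": [0,0,0],"yaw": 0}

```text
time: 11.95
tool_pos: [0.548, -0.0998, 0.1546]
tool_rot: [179.1, 0.1, 17.6]
force: [1.0, 0.5, 1.1]
gripper_width: 0.0001
```

Run:
```python
from plant import r,vision
from h import *
import cv2
c=vision.camera("wrist"); cv2.imwrite("pics/w17.png",c["color"][:,:,::-1])
s=vision.camera("scene"); cv2.imwrite("pics/s17.png",cv2.resize(s["color"][210:360,220:380,::-1],None,fx=4,fy=4,interpolation=cv2.INTER_CUBIC))
o=r.get_obs();print(fd(o["tool_pos"]),o["tool_pos"],o["tool_rot"],o["time"],o["force"])
```

```text
[ 14.  -13.1] [ 0.54785906 -0.09970027  0.15381725] [1.79192967e+02 1.41414922e-01 1.75820479e+01] 12.05 [-0.38935692  0.35410731  0.10547212]
```

View pics/w17.png

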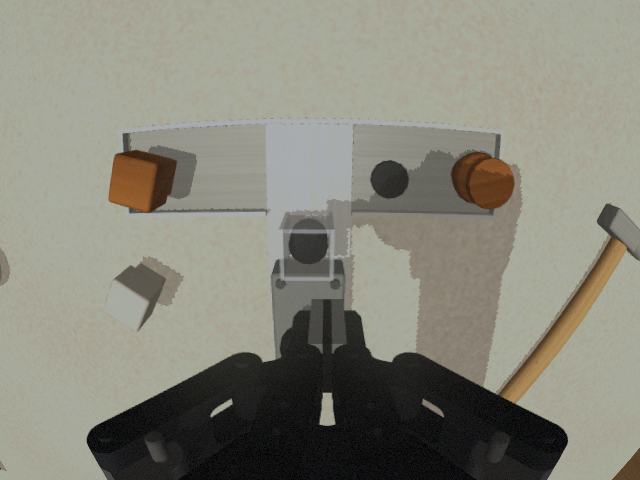

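View pics/s17.png

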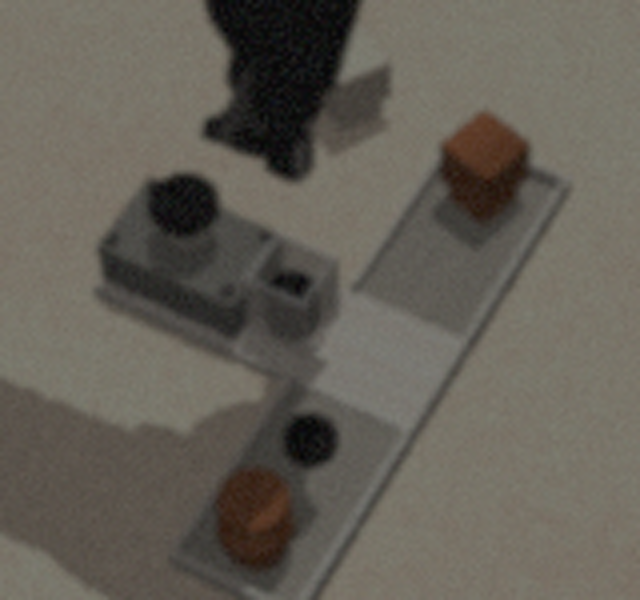

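Run:
```python
from plant import r,vision
from h import *
import cv2
c=vision.camera("wrist")
g=cv2.cvtColor(c["color"],cv2.COLOR_RGB2GRAY)
m=(g[150:208,360:425]<75).astype(np.uint8);k,l,st,ce=cv2.connectedComponentsWithStats(m)
i=1+st[1:,4].argmax();u=ce[i]+[360,150];print(u,st[i],"glide",fd(wray(c,u,.014)),"apron edge",fd(wray(c,(352,180),.008)),"foot base end lip",fd(wray(c,(498,135),.016)))
cv2.imwrite("pics/t18.png",cv2.resize(vision.camera("top")["color"][150:330,150:540,::-1],None,fx=2,fy=2))
```

```text
[389.8368984  178.90552585] [  11   10   39   38 1122] glide [ 50.6 -66.9] apron edge [ 47.9 -35.9] foot base end lip [  94.4 -161.5]
```

View pics/t18.png

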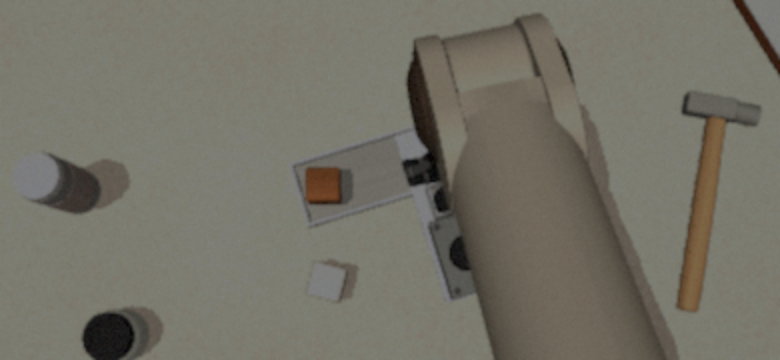

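```bash
python3 -c "
from plant import r
print(r.sign_off())"
```

```text
the job is handed in; nothing more can be done
None
```

I pressed the plunger once to its hard stop with shut fingers, and one glide came out onto the apron. I let the plunger come back up, pushed the glide along the tray into the right-hand (-y) bay where the round foot stands, backed off and handed in at about 12 s. `sign_off` gave no verdict.

**Last checks, from the wrist and scene views:**
- **Glide:** its centre is at about feeder (51, -67) mm. That is about 31 mm past the bay's inner edge, and it lies flat beside the foot.
- **Plunger:** its head looks fully up.
- **Stack:** the remaining glides show in the magazine. I could not measure whether the next one sits at the bottom.
- **Surroundings:** both feet stand upright, and the can, jar and hammer look unmoved.
- **Arm:** it is clear of everything, with no force beyond noise.

**What disagreed or ran close:**
- **Fingertip position:** the shut fingertips met the plunger about 20 mm behind the reported TCP, where `tip_reach` puts them 8 mm ahead of it. I worked from the contact height and the wrist view instead.
- **Force at the stop:** the wrist force briefly reached 45 N at the plunger's hard stop. It was applied by the fingertips and is below the 120 N wrist limit, but above the 40 N set for the arm and gripper body.
- **Position estimates:** the wrist-camera feeder fit was about 2 mm off in y. I corrected it against the tray edges; the first tray corners read by eye from the top and scene views were off by up to about 20 mm, so I did not use them.

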